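# Set the training cam on its low point and close up the tappet

## Task

On the cam-and-tappet training rig, push the red pin round with your fingertips until the cam is at its low point, its nose pointing straight away from the tappet at the yellow mark. Only then push the tappet slide forward by its yellow plate until it is fully home against the cam, and come away. Work by pushing only: do not lift the cam off its spindle, and leave the other things on the bench where they are.

Things in the scene. Friction and masses are not known exactly. Their poses are not given: they have to be found in the camera images.
- rig: Fixed training rig: blue base plate 12 mm thick (in its frame x -130 to +120, y +-100 mm) with a dark guide bridge (x -55 to -11, y +-28, top 56 mm above the bench). Origin on the bench surface, z up; x is the tappet's forward direction, from the yellow push plate to the cam. The cam's spindle axis is at x = +50 mm, y = 0. The rig stands at varying places and yaws.
- spindle (a point): Point on the cam's vertical turning axis at the cam's top face, 46 mm above the bench. The steel cam plate is pear-shaped, 16 mm thick, base circle radius 28 mm, nose tip 50 mm from the axis; a brass cap 20 mm wide stands 4 mm above it on the axis. The cam only rests on its spindle and could be lifted off, which is not wanted.
- mark (a point): The yellow mark painted on the base plate beyond the cam, 60 mm from the spindle axis along the rig's x, 12 mm above the bench. The cam's nose and red pin lie towards it when the cam is at its low point.
- cam (a joint): Angle of the cam plate about its spindle, rad, anticlockwise positive seen from above. 0 (or +-2 pi) = low point: nose and red pin straight away from the tappet, towards the yellow mark; pi = high point, nose at the tappet. Starts between 0.9 and 5.38; turns freely both ways without end stops; stiff (0.12 N m, 3 to 4 N at the pin) and stays where it is left.
- cam_pin (a point): Centre of the top of the red pin on the cam's nose: upright, 16 mm diameter, 36 mm from the spindle axis, standing 44 mm above the cam's top face (top 90 mm above the bench).
- tappet (a joint): Forward travel of the tappet slide along the rig's x, m. Starts drawn back at 0 to 0.005. At 0.040 its tip meets the cam's base circle (fully home); with the cam's nose in the way it is stopped short, at about 0.018. Slides with about 3 N of friction and stays where it is left; no spring.
- push_plate (a point): Middle of the top edge of the rear face of the tappet's upright yellow push plate: 44 mm wide (along the rig's y), 8 mm thick, from 30 to 92 mm above the bench. Push on its rear face (the side away from the cam), towards the rig's +x; there is free room behind it. When the tappet is at 0 this face is at x = -108 mm in the rig's frame.
- socket: Loose steel socket, 24 mm diameter, 32 mm high, standing on the rig's base plate; origin under its centre. Leave alone.
- collar: Loose brass valve collar, 28 mm diameter, 24 mm high, standing on the rig's base plate; origin under its centre. Leave alone.
- driver: Loose screwdriver with yellow handle, 190 mm long, on the bench. Leave alone.
- spanner: Loose steel spanner, 170 mm long, on the bench. Leave alone.
- piston: Loose aluminium piston, 80 mm diameter, 48 mm high, on the bench. Leave alone.
- oiler: Loose green oil bottle with red cap, 52 mm diameter, 130 mm high, on the bench. Leave alone.

How it is judged:
On the way, in this order (a step that is already met when the one before it is completed fails the run):
1. the cam is at its low point (red pin within 7.5 mm of the line from the spindle to the yellow mark) while the tappet is still back (y of cam_pin in the frame of rig between -0.0075 and 0.0075 m and x of cam_pin in the frame of rig above 0.08 m and value of joint tappet below 0.012 m), for 0.2 s.
2. the tappet is pushed fully home against the cam (y of cam_pin in the frame of rig between -0.0075 and 0.0075 m and x of cam_pin in the frame of rig above 0.08 m and value of joint tappet above 0.037 m), for 0.2 s.
At the end, for the whole second after the job is handed in: The cam rests down on its spindle at its low point (red pin within 7.5 mm, about 12 degrees, of the line from the spindle to the yellow mark), the tappet is within 3 mm of home against the cam, both at rest, and no loose thing is more than 15 mm from where it stood (all of step 2 and velocity of joint tappet between -0.005 and 0.005 m/s and velocity of joint cam between -0.05 and 0.05 rad/s and height (world z) of cam_pin below 0.095 m and distance of each of socket, collar, driver, spanner, piston, oiler from where it was at the start of the episode below 0.015 m); the robot touches nothing.
It fails at once if the tappet is pushed forward (beyond 12 mm of travel) while the cam is not at its low point (not (y of cam_pin in the frame of rig between -0.0075 and 0.0075 m and x of cam_pin in the frame of rig above 0.08 m) and value of joint tappet above 0.012 m).
It fails at once if the cam is lifted more than 8 mm (height (world z) of cam_pin above 0.098 m).
It fails at once if a bystander is lifted or moved more than 15 mm (distance of any of socket, collar, driver, spanner, piston, oiler from where it was at the start of the episode above 0.015 m).
It also fails if it takes over 48 s, if anything falls off the work surface, if the arm or the gripper's body presses on something with over 40 N, if the wrist force passes 120 N, or if a joint passes its speed limit or range.

## Robot

A 6-joint arm with a two-finger parallel gripper is mounted at the origin on the work surface. World frame = base frame: x ahead of the robot, y to its left, z up, the work surface at z = 0. Lengths are in m, angles in rad, forces in N, time in s.
With the tool pointing down it reaches from about 0.3 to 0.775 m from the base axis. Payload 14.6 kg.
Tool frame: the origin (TCP) lies on the centre line of the jaws, within the pads' length; the fingertips stand 19 mm ahead of it and the grasp point (between the pads) is the TCP; y points along the fingers, x is the direction in which the jaws open and shut, and the axes are right-handed (so a half turn about y gives the same grasp; the last joint's range is limited). The gripper opens to 94 mm and grips with 3 to 60 N. Pads are 16 mm wide; open, the fingers measure 119 mm over their backs; the gripper's body (75 mm by 177 mm) begins 78 mm behind the grasp point.
Start: joints at [-1.365, 0.3, 1.521, -0, 1.321, -0.067], TCP at [0.148, -0.53, 0.224] pointing down, gripper open.
Joint ranges: [-3.03, 3.03], [-0.79, 2.21], [0.23, 2.52], [-1.04, 4.18], [0, 3.07], [-2.55, 2.55]. Speed limits (rad/s): [2.22, 2.22, 2.57, 3.14, 3.14, 3.14].

## Interface

Orientations are given as [roll, pitch, yaw] about the fixed x, y, z axes, in that order (R = Rz(yaw) Ry(pitch) Rx(roll)).
In Python, from station import ctrl, optics gives the robot as it stands.
- The arm moves only by the tool jog_arm, never from a script. Its argument "targets" is a list of rows, each a list of 3 entries, a list of its own where there are three numbers: the finger opening in cm, from 0 to 9.4, then the shift along the tool's x, y, z in cm, then the turn about the tool's y in rad. A call has 1 to 10 rows; each row is the pose to reach, as a shift and turn from the pose commanded when the call began, along the tool's axes at that moment; what a row does not reach only later rows make up. A row lasts 1/10 s, in which the tool goes at most 50 mm and 8.59 degrees, less where a joint would pass 70% of its speed; a pose out of reach is approached as far as the arm can. A call with a gripper value outside its range is refused whole. The fingers move at their own pace and stop on an object; "grip_force" is the grip in N (left out, the last holds). Time passes only in rows, so rows that repeat a pose let the fingers close. It gives the time, the measured TCP pose, the force and the opening at its end, in the units of the state.
- ctrl.get_obs(): the state, without advancing time (a new reading comes with each control period).
- optics.camera(name): name is "scene" or "top" or "wrist"; returns a dict with "img" (400x640x3 uint8, red, green, blue), "range_z" (400x640 float32, m along the optical axis (not along the pixel's ray), 0 where there is no reading), "camera_matrix" (3x3 intrinsics, pixels), "world_to_cam" (4x4, takes a point from world to camera coordinates); the wrist camera has in their place "mount" (4x4, takes a point from camera to tool coordinates, whose origin is the TCP and whose axes are the tool frame's). Camera axes: x right, y up, looking along -z (the intrinsics and any distortion apply to the point x, -y, -z); pixel columns grow to the right and rows downward; lengths in m; the calibration is good to about 2 mm. A picture is of the moment at which its call begins: read the wrist's pose just before it.
- ctrl.hand_in(): hands the job in, once; it reports no verdict.
The state is a dict: "time_s": time; "qpos": joint angles; "joint_vel": joint speeds; "tau": joint torques, N m; "ee_pos": TCP position; "eef_rot": TCP orientation; "force": force on the tool from outside, world axes, zero at the start; "moment": the same for the moment, N m; "grip_width": finger opening in m.
Only numpy, scipy, OpenCV 4.12 (cv2) and the standard library are available. Lean on these libraries where they do the work, as an engineer would, in place of code of your own. Each camera call takes 0.05 s, during which the arm holds its last target. There are 200 camera calls.

## Working session

There is one attempt and no reset: what is moved stays moved. The work goes in short steps, Python scripts to look and compute and a tool call to move; the robot and the scene stay as the last step left them, time stands still between calls to the robot, and variables do not carry over. Pictures are saved under pics/ and viewed, about 8 in all and at most 12, crops included, and the job is handed in when it is done.

Besides the shell and the picture viewer there is one more tool, called after "Emit:" as name(argument=value, ...) on one line, values as JSON. jog_arm: Moves the arm, as the interface text tells. Its arguments: {"type":"object","properties":{"targets":{"type":"array","items":{"type":"array"}},"grip_force":{"type":"number"}},"required":["targets"]}

```bash
ls; mkdir -p pics; cat > h.py <<'E'
import numpy as np, cv2
from station import ctrl, optics
def world(c,u,v,z=None,T=None):
    K=c["camera_matrix"]; M=np.linalg.inv(c["world_to_cam"])
    d=c["range_z"][int(v),int(u)]
    r=np.array([(u-K[0,2])/K[0,0],-(v-K[1,2])/K[1,1],-1.])
    if z is not None:
        o=M[:3,3]; w=M[:3,:3]@r; return o+w*(z-o[2])/w[2]
    return (M@np.r_[r*d,1])[:3]
E
python3 - <<'E'
from h import *
import pickle
o=ctrl.get_obs(); print({k:np.round(v,3) for k,v in o.items()})
for n in("scene","top"):
    c=optics.camera(n); print({k:(np.round(v,3).tolist() if v.size<20 else v.shape) if hasattr(v,'shape') else v for k,v in c.items()})
    pickle.dump(c,open(n+".pkl","wb")); cv2.imwrite(f"pics/{n}0.png",c["img"][...,::-1])
E
```

```text
pics
{'time_s': np.float64(0.0), 'qpos': array([-1.365,  0.3  ,  1.522, -0.   ,  1.321, -0.067]), 'joint_vel': array([-0.001,  0.   , -0.002, -0.   , -0.002, -0.002]), 'tau': array([-1.0000e-03, -5.3181e+01, -3.5274e+01,  7.1000e-02,  2.4000e-02,
       -0.0000e+00]), 'ee_pos': array([ 0.148, -0.529,  0.224]), 'eef_rot': array([-1.571e+00,  1.000e-03, -1.298e+00]), 'force': array([-0.087, -0.16 ,  0.606]), 'moment': array([0.045, 0.022, 0.035]), 'grip_width': np.float64(0.094)}
{'img': (400, 640, 3), 'range_z': (400, 640), 'camera_matrix': [[409.171, 0.0, 316.094], [0.0, 409.171, 199.182], [0.0, 0.0, 1.0]], 'world_to_cam': [[0.047, 0.999, 0.003, -0.022], [-0.565, 0.024, 0.825, 0.247], [0.824, -0.04, 0.565, -1.619], [0.0, 0.0, 0.0, 1.0]]}
{'img': (400, 640, 3), 'range_z': (400, 640), 'camera_matrix': [[494.078, 0.0, 322.659], [0.0, 494.078, 199.801], [0.0, 0.0, 1.0]], 'world_to_cam': [[0.023, -1.0, 0.01, -0.018], [0.981, 0.024, 0.195, -0.578], [-0.195, 0.006, 0.981, -1.669], [0.0, 0.0, 0.0, 1.0]]}
```

View pics/scene0.png

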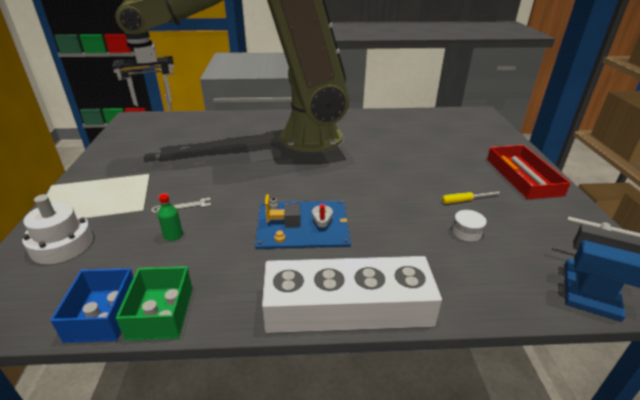

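View pics/top0.png

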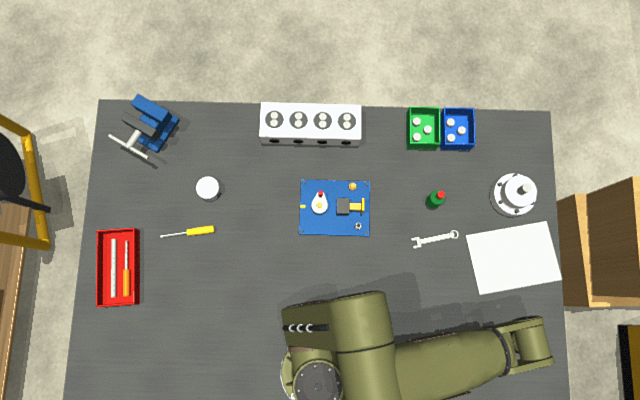

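Scene and top views show the rig (top ≈(335,208)), with the yellow plate at ≈(363,205) on the right, the cam at ≈(320,204) and the mark at ≈(303,206), so rig forward is about world +y. The pin is at ≈(320,195). Next I enlarge it.

```bash
python3 - <<'E'
import pickle
from h import *
a=pickle.load(open("top.pkl","rb")); b=pickle.load(open("scene.pkl","rb"))
A=cv2.resize(a["img"][170:245,290:380],None,fx=8,fy=8,interpolation=cv2.INTER_CUBIC)
B=cv2.resize(b["img"][185:255,245:360],None,fx=6,fy=6,interpolation=cv2.INTER_CUBIC)
cv2.imwrite("pics/topc.png",A[...,::-1]); cv2.imwrite("pics/scenec.png",B[...,::-1])
for n,c in(("t",a),("s",b)):
    hsv=cv2.cvtColor(c["img"],cv2.COLOR_RGB2HSV)
    m=cv2.inRange(hsv,(100,120,60),(125,255,255))
    k,l,s,ce=cv2.connectedComponentsWithStats(m)
    for i in range(1,k):
        if s[i,4]>300: 
            q=cv2.convexHull(np.argwhere(l==i)[:,::-1].astype(np.int32)); r=cv2.approxPolyDP(q,5,True)[:,0]
            print(n,s[i],[(p.tolist(),world(c,*p,z=.012).round(3).tolist()) for p in r])
E
```

```text
t [ 131   95   48   57 1118] [([157, 151], [0.754, 0.603, 0.012]), ([138, 141], [0.79, 0.676, 0.012]), ([131, 103], [0.936, 0.716, 0.012]), ([137, 95], [0.969, 0.697, 0.012]), ([178, 118], [0.882, 0.537, 0.012])]
t [ 440  107   36   44 1228] [([469, 149], [0.791, -0.537, 0.012]), ([441, 149], [0.788, -0.434, 0.012]), ([444, 107], [0.952, -0.449, 0.012]), ([473, 108], [0.951, -0.558, 0.012]), ([475, 144], [0.811, -0.56, 0.012])]
t [ 299  179   71   58 3005] [([368, 236], [0.461, -0.168, 0.012]), ([300, 234], [0.462, 0.073, 0.012]), ([301, 179], [0.662, 0.076, 0.012]), ([369, 182], [0.657, -0.17, 0.012])]
s [ 34   0  55 147 836] [([86, 146], [0.069, -0.838, 0.012]), ([34, 0], [-3.292, -2.732, 0.012])]
s [151   0  88  52 985] [([238, 50], [-1.266, -0.423, 0.012]), ([151, 29], [-1.898, -1.153, 0.012]), ([232, 0], [-3.242, -0.702, 0.012])]
s [ 542    0   75  164 3215] [([616, 0], [-3.142, 3.351, 0.012]), ([554, 163], [0.266, 0.84, 0.012]), ([542, 150], [0.169, 0.847, 0.012]), ([595, 1], [-3.085, 3.086, 0.012])]
s [144  73  19  38 394] [([161, 110], [-0.271, -0.652, 0.012]), ([152, 110], [-0.272, -0.691, 0.012]), ([144, 74], [-0.788, -0.878, 0.012]), ([154, 73], [-0.804, -0.829, 0.012])]
s [ 256  201   94   48 2734] [([349, 245], [0.669, 0.076, 0.012]), ([258, 248], [0.67, -0.159, 0.012]), ([261, 203], [0.468, -0.164, 0.012]), ([342, 201], [0.468, 0.078, 0.012])]
s [ 566  240   74   81 3939] [([621, 320], [0.934, 0.625, 0.012]), ([567, 304], [0.887, 0.535, 0.012]), ([566, 262], [0.756, 0.607, 0.012]), ([583, 240], [0.675, 0.698, 0.012]), ([639, 254], [0.735, 0.809, 0.012]), ([639, 286], [0.842, 0.732, 0.012])]
s [  50  268   83   75 4036] [([129, 268], [0.73, -0.466, 0.012]), ([117, 339], [0.936, -0.423, 0.012]), ([62, 342], [0.938, -0.53, 0.012]), ([50, 320], [0.881, -0.581, 0.012]), ([80, 270], [0.732, -0.582, 0.012])]
```

View pics/topc.png

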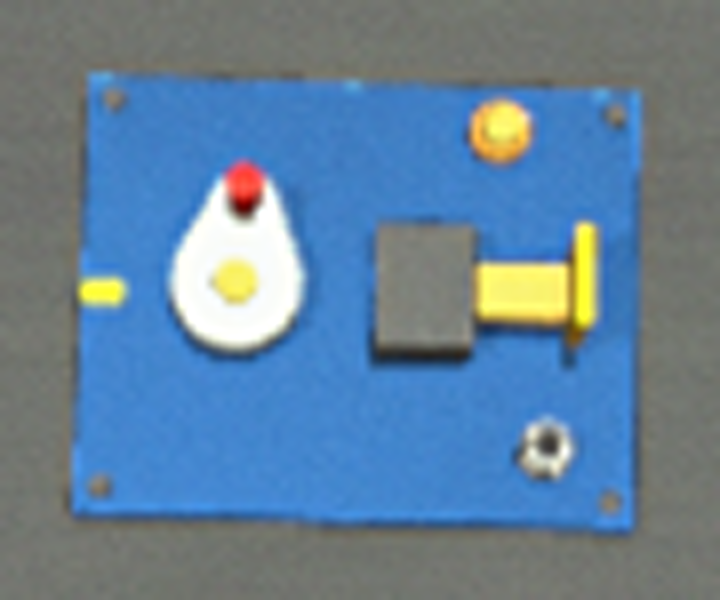

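View pics/scenec.png

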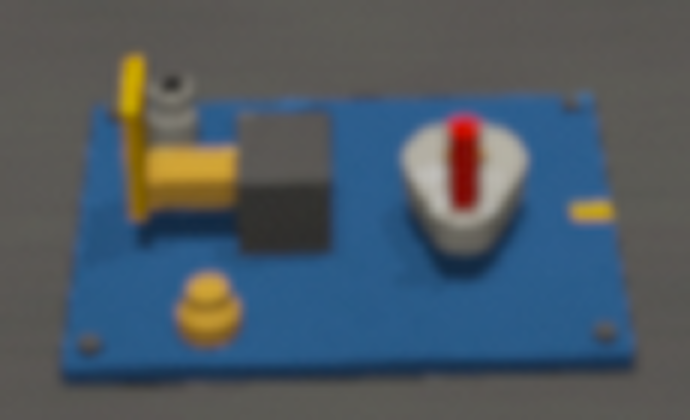

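Both crops agree. In the top crop the pin top is (245,180), the cap (236,281), the mark (102,292), and the plate's top edge runs (586,225)–(586,325). The nose points to world +x, i.e. about −90° in the rig frame. The collar is at (502,130) and the socket at (547,447).

```bash
python3 - <<'E'
import pickle
from h import *
a=pickle.load(open("top.pkl","rb")); b=pickle.load(open("scene.pkl","rb"))
t=lambda x,y:(290+(x+.5)/8-.5,170+(y+.5)/8-.5)
s=lambda x,y:(245+(x+.5)/6-.5,185+(y+.5)/6-.5)
P={}
for n,p,q,z in(("pin",(245,178),(463,122),.09),("cap",(236,281),None,.05),("mark",(102,292),(592,212),.012),("plateTop",(586,275),(133,60),.092),("collar",(502,128),(208,280),.036),("socket",(547,442),(172,82),.044),("bridge",(428,285),None,.056)):
    A=world(a,*t(*p),z=z); print(n,"top",A.round(4), "depth",world(a,*t(*p)).round(4), "scene",world(b,*s(*q),z=z).round(4) if q else "")
# two-ray triangulation of pin
def ray(c,u,v):
    o=np.linalg.inv(c["world_to_cam"])[:3,3]; d=world(c,u,v,z=0)-o; return o,d/np.linalg.norm(d)
for n,p,q in(("pin",(245,178),(463,122)),("plate",(586,275),(133,60))):
    o1,d1=ray(a,*t(*p)); o2,d2=ray(b,*s(*q)); k=np.linalg.lstsq(np.c_[d1,-d2],o2-o1,rcond=None)[0]; print(n,"tri",(o1+k[0]*d1).round(4),(o2+k[1]*d2).round(4))
w=optics.camera("wrist"); print(w["mount"].round(3).tolist(),w["camera_matrix"][0].round(1))
E
```

```text
pin top [0.5998 0.0052 0.09  ] depth [0.5984 0.0052 0.0968] scene [0.5956 0.0087 0.09  ]
cap top [0.5623 0.008  0.05  ] depth [0.5636 0.008  0.043 ] scene 
mark top [0.563  0.0678 0.012 ] depth [0.5625 0.0678 0.0145] scene [0.5611 0.0723 0.012 ]
plateTop top [ 0.5607 -0.1414  0.092 ] depth [ 0.5605 -0.1414  0.0931] scene [ 0.5435 -0.1382  0.092 ]
collar top [ 0.6371 -0.1086  0.036 ] depth [ 0.6381 -0.1088  0.0317] scene [ 0.634  -0.1044  0.036 ]
socket top [ 0.4954 -0.1292  0.044 ] depth [ 0.4956 -0.1293  0.0424] scene [ 0.4913 -0.1253  0.044 ]
bridge top [ 0.5614 -0.0757  0.056 ] depth [ 0.5603 -0.0754  0.0622] scene 
pin tri [0.5993 0.0052 0.0927] [0.5994 0.0085 0.0927]
plate tri [ 0.5587 -0.1405  0.1024] [ 0.5586 -0.1368  0.102 ]
[[1.0, -0.001, -0.0, 0.001], [0.0, 0.268, -0.964, -0.161], [0.001, 0.964, 0.268, 0.078], [0.0, 0.0, 0.0, 1.0]] [345.6   0.  318.8]
```

Emit:
jog_arm(targets=[[9.4,[-4,0,5.8],0.05],[9.4,[-8,0,11.6],0.1],[9.4,[-12,0,17.4],0.15],[9.4,[-16,0,23],0.2],[9.4,[-20,0,29],0.27],[9.4,[-24,0,35],0.27],[9.4,[-28,0,41],0.27],[9.4,[-32,0,47],0.27],[9.4,[-36,0,53],0.27],[9.4,[-39.5,0,57.8],0.27]])

```text
time_s: 1.15
ee_pos: [0.4707, -0.1449, 0.2245]
eef_rot: [-1.571, -0.0, -1.568]
force: [1.4, -0.5, -0.0]
grip_width: 0.094
```

Emit:
jog_arm(targets=[[5,[0,0,0],0],[4,[0,0,0],0],[3.6,[0,0,0],0],[3.6,[0,0,0],0],[3.6,[0,0,0],0]])

```text
time_s: 1.65
ee_pos: [0.4693, -0.1477, 0.2246]
eef_rot: [-1.571, -0.0, -1.57]
force: [-1.2, 0.6, 0.3]
grip_width: 0.0575
```

```bash
cat >> h.py <<'E'
from scipy.spatial.transform import Rotation as Ro
def wrist():
    o=ctrl.get_obs(); c=optics.camera("wrist"); T=np.eye(4); T[:3,:3]=Ro.from_euler("xyz",o["eef_rot"]).as_matrix(); T[:3,3]=o["ee_pos"]
    c["world_to_cam"]=np.linalg.inv(T@c["mount"]); return o,c
E
python3 - <<'E'
from h import *
import pickle
o,c=wrist(); print({k:np.round(o[k],3) for k in("time_s","ee_pos","eef_rot","qpos","grip_width")})
pickle.dump(c,open("w1.pkl","wb")); cv2.imwrite("pics/w1.png",c["img"][...,::-1])
E
```

```text
{'time_s': np.float64(1.65), 'ee_pos': array([ 0.469, -0.148,  0.225]), 'eef_rot': array([-1.571, -0.   , -1.57 ]), 'qpos': array([-0.379,  0.17 ,  1.681, -0.   ,  1.29 ,  1.19 ]), 'grip_width': np.float64(0.057)}
```

View pics/w1.png

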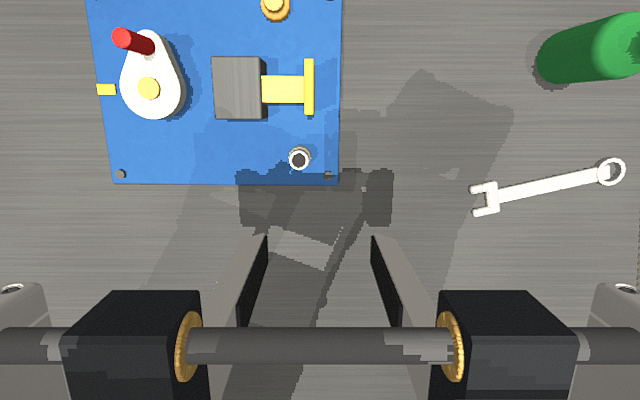

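The wrist view is sharp: pin top ≈(120,36), cap (149,88), mark (106,89), plate top edge x≈309 with rows 59–114, socket (299,157), collar (275,7).

```bash
python3 - <<'E'
import pickle
from h import *
c=pickle.load(open("w1.pkl","rb"))
for n,(u,v),z in(("pin",(120,36),.09),("cap",(149,88),.05),("mark",(106,89),.012),("plate a",(309,59),.092),("plate b",(309,114),.092),("plate rear",(314,86),.092),("socket",(299,157),.044),("base nearL",(113,184),.012),("base nearR",(338,184),.012),("bridge c",(238,87),.056)):
    print(n,world(c,u,v,z=z).round(4),"depth",world(c,u,v).round(4))
E
```

```text
pin [0.5992 0.0077 0.09  ] depth [0.5991 0.0073 0.0907]
cap [0.5621 0.0087 0.05  ] depth [0.5622 0.0088 0.0498]
mark [0.5627 0.0709 0.012 ] depth [0.5626 0.0699 0.0137]
plate a [ 0.5824 -0.1404  0.092 ] depth [ 0.5824 -0.1404  0.0921]
plate b [ 0.5402 -0.1401  0.092 ] depth [ 0.5402 -0.1401  0.092 ]
plate rear [ 0.5621 -0.1443  0.092 ] depth [ 0.5648 -0.1435  0.0363]
socket [ 0.4976 -0.1287  0.044 ] depth [ 0.498  -0.1288  0.0468]
base nearL [0.4625 0.0794 0.012 ] depth [0.46   0.0861 0.0011]
base nearR [ 0.463  -0.1696  0.012 ] depth [ 0.4604 -0.1702  0.0007]
bridge c [ 0.5629 -0.0749  0.056 ] depth [ 0.5629 -0.075   0.0565]
```

Emit:
jog_arm(targets=[[3.6,[-4,0,3.3],0],[3.6,[-8,0,6.6],0],[3.6,[-12,0,9.9],0],[3.6,[-15.5,0,12.9],0],[3.6,[-15.5,0,12.9],0],[3.6,[-15.5,0,12.9],0],[3.6,[-15.5,4,12.9],0],[3.6,[-15.5,7,12.9],0],[3.6,[-15.5,8,12.9],0],[3.6,[-15.5,8,12.9],0]])

```text
time_s: 2.7
ee_pos: [0.5976, 0.0075, 0.144]
eef_rot: [-1.573, -0.0, -1.569]
force: [-0.1, -0.2, 0.1]
grip_width: 0.0357
```

```bash
python3 - <<'E'
from h import *
o,c=wrist(); print({k:np.round(o[k],4) for k in("time_s","ee_pos","eef_rot","force","grip_width")})
cv2.imwrite("pics/w2.png",c["img"][...,::-1])
E
```

```text
{'time_s': np.float64(2.7), 'ee_pos': array([0.5976, 0.0075, 0.144 ]), 'eef_rot': array([-1.5725, -0.    , -1.5694]), 'force': array([-0.1047, -0.1599,  0.0645]), 'grip_width': np.float64(0.0357)}
```

View pics/w2.png

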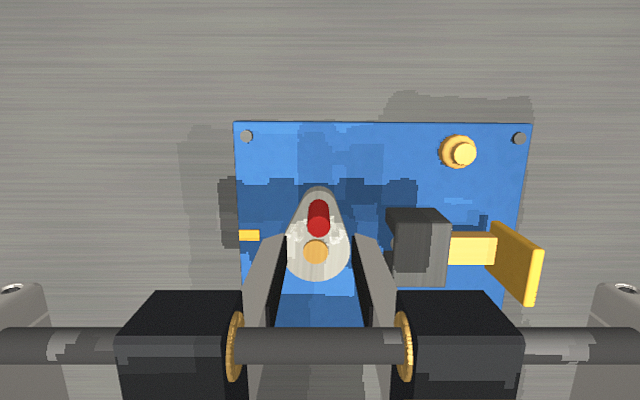

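The pin (318,215) is centred between the fingers. I'll go down, narrow the opening a little and swing.

Emit:
jog_arm(targets=[[3.6,[0,2,0],0],[3.6,[0,4,0],0],[3.6,[0,5.5,0],0],[3.6,[0,6.4,0],0],[3.6,[0,6.4,0],0],[2.2,[0,6.4,0],0],[2.2,[0,6.4,0],0],[2.2,[0,6.4,0],0],[2.2,[0,6.4,0],0]], grip_force=5)

```text
time_s: 3.65
ee_pos: [0.5985, 0.0086, 0.0809]
eef_rot: [-1.57, -0.0, -1.568]
force: [0.1, 0.8, 0.1]
grip_width: 0.0225
```

Emit:
jog_arm(targets=[[2.2,[-0.58,0,0.01],-0.12],[2.2,[-1.01,0,-0.06],-0.24],[2.2,[-1.42,0,-0.19],-0.36],[2.2,[-1.81,0,-0.37],-0.48],[2.2,[-2.18,0,-0.59],-0.6],[2.2,[-2.52,0,-0.85],-0.72],[2.2,[-2.83,0,-1.16],-0.84],[2.2,[-3.1,0,-1.5],-0.96],[2.2,[-3.33,0,-1.86],-1.08],[2.2,[-3.33,0,-1.86],-1.08]])

```text
time_s: 4.65
ee_pos: [0.58, 0.042, 0.0809]
eef_rot: [-1.57, -0.001, -0.486]
force: [2.6, -0.4, -0.8]
grip_width: 0.022
```

Emit:
jog_arm(targets=[[2.2,[-0.48,0,-0.08],-0.12],[2.2,[-0.91,0,-0.16],-0.24],[2.2,[-1.34,0,-0.29],-0.36],[2.2,[-1.74,0,-0.47],-0.486],[2.2,[-2.03,0,-0.63],-0.486],[2.2,[-2.03,0,-0.63],-0.486],[2.2,[-2.03,0,-0.63],-0.486]])

```text
time_s: 5.35
ee_pos: [0.5591, 0.0458, 0.0808]
eef_rot: [-1.571, -0.001, -0.005]
force: [2.9, 0.7, 0.5]
grip_width: 0.0219
```

```bash
python3 - <<'E'
from h import *
import pickle
o,c=wrist(); print({k:np.round(o[k],4) for k in("time_s","ee_pos","eef_rot","force","grip_width")})
pickle.dump(c,open("w3.pkl","wb"))
cv2.imwrite("pics/w3.png",c["img"][...,::-1])
E
```

```text
{'time_s': np.float64(5.35), 'ee_pos': array([0.5591, 0.0458, 0.0808]), 'eef_rot': array([-1.5707e+00, -7.0000e-04, -4.5000e-03]), 'force': array([2.9287, 0.6648, 0.5427]), 'grip_width': np.float64(0.0219)}
```

View pics/w3.png

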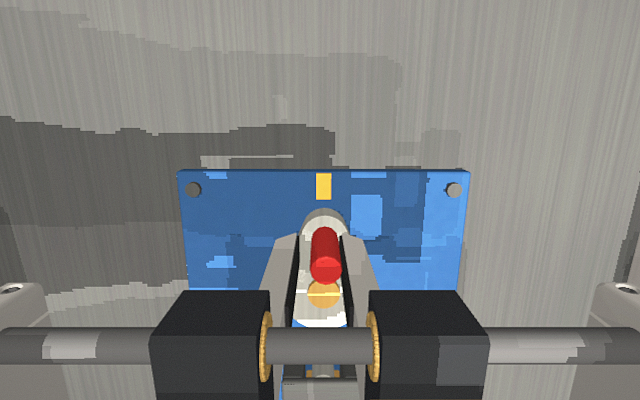

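Pin (325), cap (323) and mark (323) are in line. Next I release, rise, and go behind the plate.

Emit:
jog_arm(targets=[[4.5,[0.2,0,0],0],[4.5,[0.3,0,0],0],[4.5,[0.3,0,0],0],[4.5,[0.3,-3,0],0],[4.5,[0.3,-6,0],0],[4.5,[0.3,-9,0],0],[4.5,[0.3,-9,0],0]])

```text
time_s: 6.1
ee_pos: [0.5631, 0.0458, 0.1744]
eef_rot: [-1.571, -0.006, -0.002]
force: [0.6, 0.0, 0.1]
grip_width: 0.0448
```

Emit:
jog_arm(targets=[[0,[0,0,-4],0],[0,[0,0,-8],0],[0,[0,0,-12],0],[0,[0,0,-16],0],[0,[0,0,-20],0],[0,[0,0,-23.3],0],[0,[0,0,-23.3],0],[0,[0,0,-23.3],0]])

```text
time_s: 6.9
ee_pos: [0.5608, -0.1874, 0.1695]
eef_rot: [-1.57, 0.001, -0.003]
force: [-0.1, -0.3, -0.2]
grip_width: 0.0004
```

```bash
python3 - <<'E'
from h import *
import pickle
o,c=wrist(); print({k:np.round(o[k],4) for k in("time_s","ee_pos","eef_rot","force","grip_width")})
pickle.dump(c,open("w4.pkl","wb"))
cv2.imwrite("pics/w4.png",c["img"][...,::-1])
E
```

```text
{'time_s': np.float64(6.9), 'ee_pos': array([ 0.5608, -0.1874,  0.1695]), 'eef_rot': array([-1.5701e+00,  1.4000e-03, -3.4000e-03]), 'force': array([-0.0643, -0.2897, -0.2026]), 'grip_width': np.float64(0.0004)}
```

View pics/w4.png

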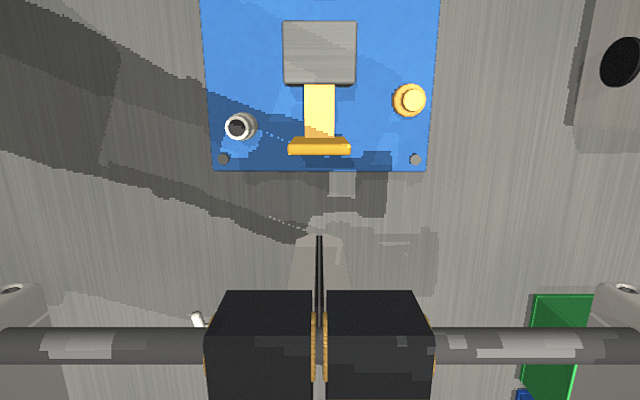

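Closed fingers (col 319) face the middle of the plate (col 319). I'll check the pin with the scene and top cameras before pushing.

```bash
cat > chk.py <<'E'
from h import *
import pickle
for n,box in(("scene",(195,225,300,350)),("top",(170,240,290,345))):
    c=optics.camera(n); i=c["img"].astype(int); a=pickle.load(open(n+".pkl","rb"))["img"].astype(int)
    for k,im in(("start",a),("now",i)):
        m=np.zeros(im.shape[:2],bool); b=box; m[b[0]:b[1],b[2]:b[3]]=((im[...,0]>120)&(im[...,1]<90)&(im[...,2]<90))[b[0]:b[1],b[2]:b[3]]
        y,x=np.nonzero(m)
        if len(x): u,v=x[y<=y.min()+1].mean(),y.min()+1.; print(n,k,len(x),u,v,world(c,u,v,z=.09).round(4))
        else: print(n,k,"none")
    pickle.dump(c,open(n+"2.pkl","wb"))
E
python3 chk.py
```

```text
scene start 71 321.77777777777777 206.0 [0.6006 0.0085 0.09  ]
scene now 71 335.5 197.0 [0.5601 0.0481 0.09  ]
top start 11 320.2 192.0 [0.5992 0.0052 0.09  ]
top now 10 308.5 202.0 [0.5632 0.0443 0.09  ]
```

Emit:
jog_arm(targets=[[0,[0.1,4,0],0],[0,[0.1,8,0],0],[0,[0.1,9.9,0],0],[0,[0.1,9.9,0],0],[0,[0.1,9.9,1.5],0],[0,[0.1,9.9,3],0],[0,[0.1,9.9,3],0]])

```text
time_s: 7.75
ee_pos: [0.5629, -0.1549, 0.0729]
eef_rot: [-1.571, -0.002, 0.0]
force: [-0.3, -0.2, -0.5]
grip_width: 0.0007
```

Emit:
jog_arm(targets=[[0,[0,0,0.5],0],[0,[0,0,1],0],[0,[0,0,1.5],0],[0,[0,0,2],0],[0,[0,0,2.5],0],[0,[0,0,3],0],[0,[0,0,3.4],0],[0,[0,0,3.7],0],[0,[0,0,3.7],0]])

```text
time_s: 8.65
ee_pos: [0.5622, -0.1196, 0.0712]
eef_rot: [-1.57, 0.001, -0.002]
force: [1.4, -1.0, -0.0]
grip_width: 0.0006
```

Emit:
jog_arm(targets=[[0,[0,0,0.15],0],[0,[0,0,0.3],0],[0,[0,0,0.3],0]])

```text
time_s: 8.95
ee_pos: [0.5622, -0.1171, 0.0712]
eef_rot: [-1.571, 0.001, -0.002]
force: [-0.4, -1.9, -1.6]
grip_width: 0.0003
```

Emit:
jog_arm(targets=[[0,[0,0,0.1],0],[0,[0,0,0.1],0]])

```text
time_s: 9.15
ee_pos: [0.5622, -0.1166, 0.0712]
eef_rot: [-1.571, 0.001, -0.002]
force: [-0.7, -5.6, -2.2]
grip_width: 0.0003
```

Emit:
jog_arm(targets=[[0,[0,0,0.1],0],[0,[0,0,0.1],0],[0,[0,0,0.1],0]])

```text
time_s: 9.45
ee_pos: [0.5622, -0.1163, 0.0713]
eef_rot: [-1.572, 0.0, -0.002]
force: [-0.0, -11.8, -2.5]
grip_width: 0.0005
```

```bash
python3 - <<'E'
from h import *
o,c=wrist(); print({k:np.round(o[k],4) for k in("time_s","ee_pos","force")})
cv2.imwrite("pics/w5.png",c["img"][...,::-1])
E
```

```text
{'time_s': np.float64(9.45), 'ee_pos': array([ 0.5622, -0.1163,  0.0713]), 'force': array([ -0.0469, -11.8234,  -2.4578])}
```

View pics/w5.png

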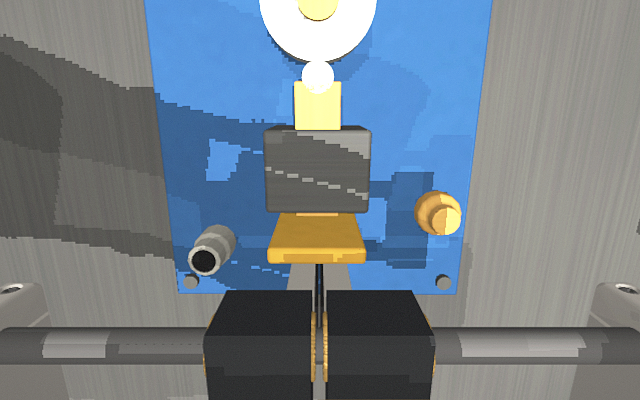

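The tappet's roller tip (317,77) touches the cam's base circle, and the force has risen to 12 N, so it is home. Backing away and lifting.

Emit:
jog_arm(targets=[[0,[0,0,-1.5],0],[0,[0,0,-4],0],[0,[0,0,-7],0],[0,[0,-3,-7],0],[0,[0,-7,-7],0],[0,[0,-10,-7],0],[0,[0,-10,-7],0],[0,[0,-10,-7],0]])

```text
time_s: 10.3
ee_pos: [0.5622, -0.1856, 0.1714]
eef_rot: [-1.571, -0.001, -0.002]
force: [0.5, 1.2, -0.6]
grip_width: 0.0004
```

```bash
python3 chk.py; python3 - <<'E'
from h import *
import pickle
o,c=wrist(); print({k:np.round(o[k],4) for k in("time_s","ee_pos","force")})
b=pickle.load(open("scene2.pkl","rb"))["img"][170:255,140:370]; a=pickle.load(open("top2.pkl","rb"))["img"][170:245,290:380]
B=cv2.resize(b,(640,236)); A=cv2.resize(a,(432,360),interpolation=cv2.INTER_CUBIC); A=np.hstack([A,np.zeros((360,208,3),np.uint8)])
cv2.imwrite("pics/fin.png",np.vstack([A,B])[...,::-1])
E
```

```text
scene start 71 321.77777777777777 206.0 [0.6006 0.0085 0.09  ]
scene now 73 335.5 197.0 [0.5601 0.0481 0.09  ]
top start 11 320.2 192.0 [0.5992 0.0052 0.09  ]
top now 9 308.5 202.0 [0.5632 0.0443 0.09  ]
{'time_s': np.float64(10.4), 'ee_pos': array([ 0.5617, -0.1852,  0.1701]), 'force': array([-0.7644,  0.4605,  0.5879])}
```

View pics/fin.png

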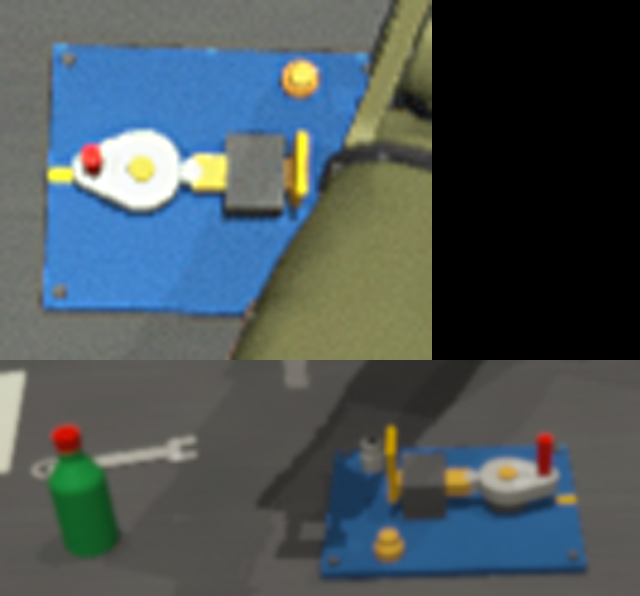

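The nose points at the mark, the tappet tip is against the cam, and the bystanders have not visibly moved. Handing in.

```bash
python3 -c "
from station import ctrl; print(ctrl.hand_in())"
```

```text
the job is handed in; nothing more can be done
None
```

I turned the cam about 90° to its low point by its red pin, then pushed the tappet home by its yellow plate. I backed off, lifted clear and handed in at about 10.4 s; hand-in gives no verdict.

- **Cam:** both cameras put the pin within about 3 mm sideways of the spindle–mark line, against a limit of 7.5 mm. It stayed on the same pixels before and after the tappet push. The scene and top cameras disagreed with each other by about 3–4 mm, within the margin.
- **Tappet:** the push force rose from about 3 N to 12 N as it reached the cam. The final finger position put the plate's rear face about 1 mm from its computed home position. The wrist picture shows the tip touching the base circle.
- **Other things:** the socket and collar show no visible movement by eye, nor do the oil bottle and spanner, which the arm stayed clear of. The piston and screwdriver were outside the final crops, but the arm never went near them.

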